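# Close the coin cover of the petty-cash box and hold up the lid alone

### The arm

A 7-joint arm with a two-finger parallel gripper is mounted at the origin on a cart in front of the work surface, level with it; the furniture and walls round the work are solid. World frame = base frame: x ahead of the robot, y to its left, z up, the work surface at z = 0. Lengths are in m, angles in rad, forces in N, time in s.
With the tool pointing down it reaches from about 0.4 to 0.875 m from the base axis. Payload 4.4 kg.
Tool frame: the origin (TCP) lies at the centre of the arm's flange, where the gripper is bolted on; the fingertips stand 173 mm ahead of it and the grasp point (between the pads) lies 155 mm ahead of it; z points along the fingers, y is the line along which they close (so a half turn about z gives the same grasp; the last joint's range is limited). The gripper opens to 85 mm and grips with 20 to 120 N. Pads are 22 mm wide; open, the fingers measure 114 mm over their backs; the gripper's body (76 mm by 85 mm) begins 54 mm behind the grasp point. The pads swing forward as they close: fully open they stand 13 mm farther back than shut.
Start: joints at [-1.263, 0.628, 0.038, 1.517, -0.027, 0.996, -0.02], TCP at [0.237, 0.605, 0.405] pointing down, gripper open.
Joint ranges: [-3.06, 3.06], [-0.37, 2.12], [-1.25, 1.32], [0.18, 2.47], [-1.1, 4.24], [0.23, 1.98], [-2.94, 2.94]. Speed limits (rad/s): [2.57, 2.57, 3.14, 3.14, 3.14, 3.14, 3.14].

### API

Orientations are given as a rotation vector (axis times angle).
In Python, from bench import * gives the robot as it stands. Calls block until the motion is done:
- move_ptp(position, orientation): joint-space move of the TCP to a pose.
- move_linear(position, rotation=None, v=0.15, until_force=None): straight line of the TCP; rotation=None keeps the orientation; v is the mean speed in m/s. With until_force (N) it stops when the force on the tool has changed by that much, and returns True; else False.
- movej(angles): joint-space move.
- move_gripper(opening, newtons=None): finger opening in m; newtons is the grip in N (None keeps the last); returns when the fingers have stopped.
- dwell(seconds).
- solve_ik(position, orientation): joint angles nearest the present ones, or None.
- grab_frame(name): name is "scene" or "side" or "wrist"; returns (picture, depth): 480x640x3 uint8, red, green, blue; 480x640 float32, m along the optical axis (not along the pixel's ray), 0 where there is no reading.
- camera_params(name): a dict with "intrinsics" (3x3 intrinsics, pixels), "world_to_cam" (4x4, takes a point from world to camera coordinates). Camera axes: x right, y down, z forward; pixel columns grow to the right and rows downward; lengths in m; the calibration is good to about 2 mm. A picture is of the moment at which its call begins: read the wrist's pose just before it. camera_params takes no time and is no camera call; for the wrist camera it gives the pose at the moment of the call.
A pose or a line that the arm cannot do raises IKError and nothing moves.
- job_done(): hands the job in; it is judged then, once.
Trained networks look in the newest picture that a camera, given by its name, has taken for a name from the list of things; names that differ only in an ending like _2 or _b are one class to them, and where a whole thing is asked for, a point or a joint stands for the part that bears it (a point fixed in the world has none). Each returns a list of dicts, best first, with "confidence" (0 to 1); they miss things now and then, are a little off and sometimes report something else, mostly with a low value. They report only what shows in the picture. A call takes as long as a camera call.
- search_frame(thing, camera): "box" ([left, top, width, height] in pixels, round what is visible of it).
- cut_out(thing, camera): "mask" (480x640 bool, what is visible of it) and "box" ([left, top, width, height] in pixels, round what is visible of it).
Readings, each from a call of its own:
- read_time_s(): time.
- read_q(): joint angles.
- read_joint_vel(): joint speeds.
- read_effort(): joint torques, N m.
- read_tcp_pos(): TCP position.
- read_eef_rot(): TCP orientation.
- read_wrist_force(): force on the tool from outside, world axes, zero at the start.
- read_wrist_torque(): the same for the moment, N m.
- read_opening(): finger opening in m.
- read_grip_force(): force on a finger pad.
Only numpy, scipy, OpenCV 4.12 (cv2) and the standard library are available. Lean on these libraries where they do the work, as an engineer would, in place of code of your own. Each camera call takes 0.05 s, during which the arm holds its last target. There are 200 camera calls.

### The job

The petty-cash box stands open, its sprung coin cover folded up inside the lid. Swing the lid down with the cover in it, without slamming or dropping it, and press it fully shut so that the coin cover snaps into its catch; then lift the lid alone by its wire pull, the coin cover staying shut over the coins, and hold it about half way up (roughly 50 degrees) so that I can lay the receipts on the cover. Finish while still holding the lid still by the pull, for it falls shut when let go, and leave the other things on the desk where they are.

Things in the scene. Friction and masses are not known exactly. Their poses are not given: they have to be found in the camera images.
- cash_box: grey enamelled steel petty-cash box, fixed to the desk, 140 mm deep (its x) x 200 wide (its y) x 75 high to the rim; origin at the centre of its underside. Its front with the round lock looks along its -x (towards the robot); lid and coin cover hinge along its y at the top of the back wall. Coin wells inside; a spring roller catch at the middle of the front wall
- hinge (a point): middle of the hinge pin that lid and coin cover share: 69 mm behind the box's origin, 75 mm above the desk; the pin runs along the box's y
- pull (a point): middle of the lid's wire pull, on the axis of its round steel bar: 8 mm thick, 90 wide, parallel to the hinge pin, 33 mm out from the lid's front edge with 28 mm free between, 172 mm from the hinge axis (lid shut: level, 172 mm in front of the hinge, 6.5 mm above it). It moves with the lid; the round bar turns between fingertips as the lid swings, so the tool can keep pointing down
- lid (a joint): opening angle of the outer lid (shell 200 mm wide, 13 thick, about 0.35 kg), rad: 0 shut on the rim, 1.78 leaning back on its stop (it starts at about 1.7 to 1.78, coin cover inside it). Short of upright it falls shut when let go. Two rubber bumpers under it press the coin cover down
- coin_cover (a joint): opening angle of the coin cover (aluminium sheet 124 x 184 mm), rad: 0 pressed home, about 0.01 in the catch. A spring keeps it against the lid's bumpers, at the lid's angle, up and down, until the lid is pressed shut (below 0.02): the catch resists from about 0.1, takes some 10 N down at the pull (the lid's weight is not enough), snaps over its front edge and keeps it down
- cover_front (a point): middle of the coin cover's front edge, 125 mm from the hinge axis
- calculator: white pocket calculator lying beside the box, left of it, 140 x 70 x 14 mm; origin under its centre
- stapler: red and black stapler standing beside the box, right of it, 150 x 38 x 46 mm; origin under its centre
- pencil: yellow pencil, 186 x 8 x 7 mm, on the desk in front and left of the box; origin under its centre
- sticky_pad: pad of yellow sticky notes, 50 x 76 x 13 mm, in front of the box; origin under its centre
- phone: black phone lying face up, 148 x 72 x 9 mm, left; origin under its centre
- tape_roll: roll of brown tape lying flat, 92 mm across, 48 mm high, right front; origin under its centre
- rubber_stamp: rubber stamp standing on its foot, 62 x 30 x 72 mm, right; origin under its centre

How it is judged:
On the way, in this order (a step that is already met when the one before it is completed fails the run):
1. the lid is shut and the coin cover pressed home into its catch (value of joint lid below 0.05 rad and value of joint coin_cover below 0.04 rad), for 0.2 s.
2. the lid is raised off the coin cover, which stays down (value of joint lid above 0.3 rad and value of joint coin_cover below 0.04 rad), for 0.1 s.
At the end, for the whole second after the job is handed in: The fingers hold the lid still by its pull at 0.6 to 1.2 rad (34 to 69 degrees): more than 1 N on the lid, the point between the pads within 40 mm of the pull's middle; the coin cover is in its catch (below 0.04 rad) (value of joint lid between 0.6 and 1.2 rad and velocity of joint lid between -0.1 and 0.1 rad/s and value of joint coin_cover below 0.04 rad and contact force between lid and the fingers above 1 N and distance between the grasp point and pull below 0.04 m); the arm keeps its last pose, push and grip.
It fails at once if the lid is slammed or dropped (closing faster than 2.5 rad/s while still more than 0.12 rad open; the snap at the end does not count) (velocity of joint lid below -2.5 rad/s and value of joint lid above 0.12 rad).
It fails at once if something else on the desk is pushed more than 20 mm (distance of any of calculator, stapler, pencil, sticky_pad, phone, tape_roll, rubber_stamp from where it was at the start of the episode above 0.02 m).
It also fails if it takes over 48 s, if anything falls off the work surface, if the arm or the gripper's body presses on something with over 40 N, if the wrist force passes 120 N, or if a joint passes its speed limit or range.

## Working session

There is one attempt and no reset: what is moved stays moved. The work goes in short steps, each a Python script; the robot and the scene stay as the last script left them, time stands still between calls to the robot, and variables do not carry over. Pictures are saved under pics/ and viewed, at most 10 in all, crops included, and the job is handed in when it is done.

```bash
mkdir -p pics; cat > h.py <<'E'
from bench import *
import numpy as np, cv2
def pts(cam, mask, d):
    P=camera_params(cam); K=np.array(P["intrinsics"]); T=np.linalg.inv(np.array(P["world_to_cam"]))
    v,u=np.nonzero(mask&(d>0)); z=d[v,u]
    c=np.c_[(u-K[0,2])*z/K[0,0],(v-K[1,2])*z/K[1,1],z,np.ones(len(z))]
    return (c@T.T)[:,:3]
def save(n,im): cv2.imwrite(f"pics/{n}.png",im[...,::-1])
E
python3 - <<'E'
from h import *
a,d=grab_frame("scene"); save("scene",a); np.save("scene_d.npy",d)
for t in ["cash_box","lid","pull","coin_cover","calculator","stapler","pencil","sticky_pad","phone","tape_roll","rubber_stamp"]:
    r=cut_out(t,"scene")
    for x in r[:1]:
        p=pts("scene",x["mask"],d); print(t,round(x["confidence"],2),x["box"],np.percentile(p,[2,50,98],axis=0).round(3).tolist())
        np.save(f"m_{t}.npy",p)
    if not r: print(t,None)
b,d2=grab_frame("side"); save("side",b)
print(read_time_s(),read_eef_rot())
E
```

```text
cash_box 0.89 [299.3, 145.3, 120.3, 152.8] [[0.45, -0.167, 0.008], [0.595, -0.059, 0.072], [0.65, 0.049, 0.211]]
lid 0.84 [333.6, 148.7, 85.8, 86.6] [[0.586, -0.139, -0.001], [0.637, -0.054, 0.198], [0.916, 0.067, 0.245]]
pull 0.81 [331.3, 144.1, 88.8, 91.8] [[0.589, -0.139, 0.071], [0.639, -0.06, 0.2], [0.726, 0.061, 0.245]]
coin_cover 0.89 [330.6, 158.7, 82.4, 73.2] [[0.588, -0.127, 0.08], [0.616, -0.045, 0.143], [0.644, 0.047, 0.199]]
calculator 0.71 [265.2, 220.4, 47.0, 41.0] [[0.414, 0.052, -0.001], [0.466, 0.1, 0.012], [0.548, 0.149, 0.016]]
stapler 0.73 [392.5, 249.2, 46.6, 51.7] [[0.524, -0.228, -0.0], [0.581, -0.21, 0.04], [0.665, -0.17, 0.047]]
pencil 0.45 [233.0, 239.3, 37.4, 40.0] [[0.354, 0.035, -0.001], [0.364, 0.111, 0.006], [0.382, 0.202, 0.009]]
sticky_pad 0.87 [295.9, 296.9, 41.7, 28.7] [[0.331, -0.163, 0.001], [0.362, -0.128, 0.013], [0.397, -0.085, 0.015]]
phone 0.59 [171.4, 205.1, 61.4, 30.0] [[0.295, 0.295, 0.002], [0.361, 0.333, 0.008], [0.434, 0.378, 0.011]]
tape_roll 0.57 [351.6, 330.2, 53.1, 58.5] [[0.31, -0.348, 0.002], [0.35, -0.306, 0.032], [0.394, -0.263, 0.049]]
rubber_stamp 0.64 [401.3, 378.0, 31.0, 44.1] [[0.312, -0.42, 0.002], [0.336, -0.405, 0.019], [0.37, -0.389, 0.072]]
0.65 [-5.83808417e-01 -3.08683520e+00 -6.74904514e-05]
```

```bash
python3 -c "
import cv2
a=cv2.imread('pics/scene.png');cv2.imwrite('pics/scene_crop.png',cv2.resize(a[130:330,220:460],(720,600),interpolation=cv2.INTER_CUBIC))"
```

```text
(no output)
```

View pics/scene_crop.png

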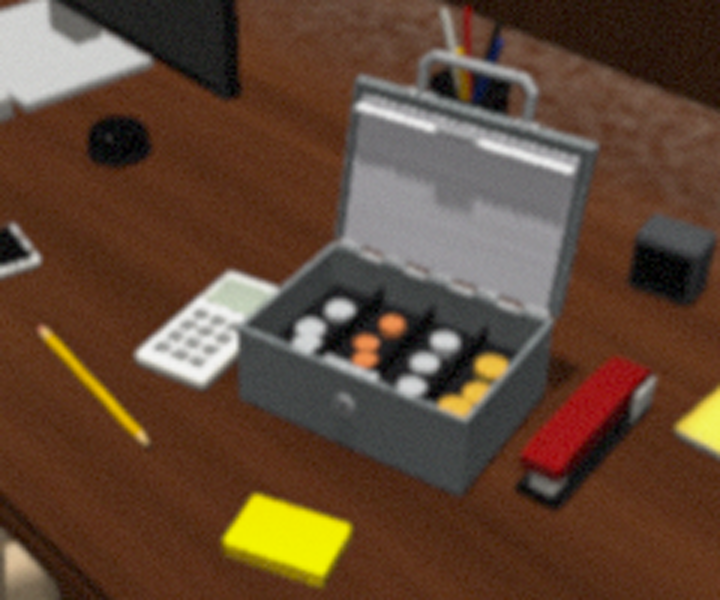

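View pics/side.png

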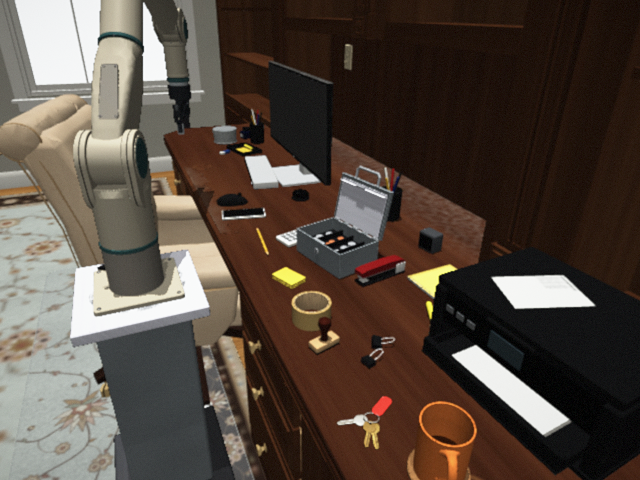

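The scene crop shows the open box with the pull at the top of the lid (crop ~(480,85), image ~(380,158)). A pencil cup stands right behind the pull, so I'll check clearance. The side view shows the same layout.

```bash
python3 - <<'E'
from h import *
p=np.load("m_cash_box.npy"); r=p[(p[:,2]>0.066)&(p[:,2]<0.082)]
print("rim",len(r),cv2.minAreaRect(r[:,:2].astype(np.float32)))
f=p[(p[:,2]>0.015)&(p[:,2]<0.06)&(p[:,0]<0.56)]
c=np.load("m_coin_cover.npy"); c=c[c[:,2]>0.09]
for _ in range(4):
    m=c.mean(0); n=np.linalg.svd(c-m)[2][2]; c=c[abs((c-m)@n)<0.006]
n*=-np.sign(n[0]); print("cover plane",m,n,"yaw(normal)",np.degrees(np.arctan2(-n[1],-n[0])),"ang",np.pi/2+np.arcsin(n[2]))
d=np.load("scene_d.npy"); a=cv2.imread("pics/scene.png")
full=pts("scene",np.ones((480,640),bool),d)
g=full[(full[:,0]>.55)&(full[:,0]<.85)&(abs(full[:,1]+.05)<.2)&(full[:,2]>.21)]
print(len(g)); 
for q in g[::max(1,len(g)//60)]: print(q.round(3).tolist())
# front wall line
print(np.percentile(f,[5,95],axis=0))
print(read_q())
E
```

```text
rim 1062 ((0.5389330983161926, -0.05911795049905777), (0.15543362498283386, 0.20041942596435547), 13.387187957763672)
cover plane [ 0.61729772 -0.04409407  0.14487008] [-0.95150612 -0.22582835  0.20889629] yaw(normal) 13.351419991119627 ang 1.7812425374265914
344
[0.634, 0.003, 0.246]
[0.635, -0.002, 0.245]
[0.63, 0.002, 0.243]
[0.634, -0.009, 0.245]
[0.63, 0.008, 0.238]
[0.631, -0.006, 0.243]
[0.637, -0.016, 0.244]
[0.629, 0.013, 0.234]
[0.632, -0.005, 0.24]
[0.636, -0.017, 0.242]
[0.64, -0.028, 0.245]
[0.626, 0.007, 0.235]
[0.634, -0.018, 0.241]
[0.639, -0.029, 0.243]
[0.643, -0.04, 0.246]
[0.636, -0.023, 0.24]
[0.638, -0.036, 0.243]
[0.643, -0.046, 0.245]
[0.625, 0.006, 0.231]
[0.641, -0.04, 0.242]
[0.645, -0.05, 0.244]
[0.65, -0.06, 0.245]
[0.642, -0.039, 0.238]
[0.642, -0.052, 0.243]
[0.648, -0.062, 0.244]
[0.626, 0.01, 0.224]
[0.643, -0.055, 0.241]
[0.646, -0.066, 0.244]
[0.608, 0.056, 0.21]
[0.626, 0.009, 0.222]
[0.646, -0.064, 0.242]
[0.652, -0.073, 0.242]
[0.623, 0.01, 0.22]
[0.645, -0.073, 0.242]
[0.617, 0.032, 0.211]
[0.648, -0.073, 0.239]
[0.616, 0.025, 0.212]
[0.624, 0.0
[... 167 characters left out ...]
, -0.08, 0.231]
[0.648, -0.077, 0.229]
[0.629, -0.017, 0.21]
[0.647, -0.078, 0.227]
[0.628, -0.027, 0.212]
[0.648, -0.081, 0.225]
[0.633, -0.037, 0.211]
[0.629, -0.041, 0.212]
[0.644, -0.076, 0.22]
[0.636, -0.05, 0.21]
[0.649, -0.081, 0.218]
[0.642, -0.062, 0.21]
[0.648, -0.082, 0.216]
[0.645, -0.074, 0.211]
[0.639, -0.073, 0.211]
[0.643, -0.084, 0.214]
[0.642, -0.085, 0.212]
[0.644, -0.092, 0.211]
[0.646, -0.101, 0.212]
[0.648, -0.105, 0.21]
[0.649, -0.113, 0.21]
[0.647, -0.12, 0.211]
[0.661, -0.13, 0.211]
[0.656, -0.131, 0.21]
[[ 0.44976232 -0.16573865  0.01944404]
 [ 0.55455288  0.03283749  0.05661476]]
[-1.26280125  0.62839018  0.03848924  1.51737734 -0.02699801  0.99630656
 -0.02003151]
```

```bash
cat >> h.py <<'E'
from scipy.spatial.transform import Rotation as R
YAW=np.radians(13.4)
def setyaw(y):
    global ux,uy
    ux=np.array([np.cos(y),np.sin(y),0]); uy=np.array([-np.sin(y),np.cos(y),0])
setyaw(YAW)
def rot(s):
    y=s*ux; z=np.array([0,0,-1.]); return R.from_matrix(np.c_[np.cross(y,z),y,z]).as_rotvec()
E
python3 - <<'E'
from h import *
d=np.load("scene_d.npy"); f=pts("scene",np.ones((480,640),bool),d)
g=f[(f[:,2]>.1)&(f[:,0]>.2)&(np.hypot(f[:,0],f[:,1])<.9)&(f[:,1]>.08)&(f[:,1]<.7)]
print(len(g), np.percentile(g,[0,2,50,98,100],axis=0).round(3).tolist() if len(g) else "")
for s in (1,-1):
    for p in [(.42,.3,.5),(.64,-.035,.496),(.64,-.035,.396),(.43,-.085,.235)]:
        print(s,p,solve_ik(p,rot(s)))
E
```

```text
11455 [[0.2, 0.09, 0.1], [0.204, 0.151, 0.109], [0.661, 0.478, 0.334], [0.811, 0.595, 0.509], [0.861, 0.664, 0.524]]
1 (0.42, 0.3, 0.5) [-0.92000424  0.34637497  0.34036665  1.75917444 -0.13042156  1.05813591
 -0.30032677]
1 (0.64, -0.035, 0.496) [-0.26659755  0.57575304  0.48463447  1.42848554 -0.27511417  1.20474287
  0.48384283]
1 (0.64, -0.035, 0.396) [-0.2078824   0.65006402  0.37352988  1.56102638 -0.26887389  0.9815926
  0.48035587]
1 (0.43, -0.085, 0.235) [ 0.09178683  0.65331143  0.05703915  2.23073258 -0.13489232  0.26059699
  0.50136268]
-1 (0.42, 0.3, 0.5) [-0.30536448  0.36756831 -0.51586634  1.74239327  0.20187366  1.08451308
  2.48800608]
-1 (0.64, -0.035, 0.496) [-0.54792554  0.77598069  1.14523171  1.43687642 -0.70750919  1.37834087
 -2.28850876]
-1 (0.64, -0.035, 0.396) [-0.55338537  0.89757584  1.14386004  1.57132731 -0.85144969  1.24076859
 -2.16627058]
-1 (0.43, -0.085, 0.235) [ 0.62506402  0.76174356 -0.74132063  2.21619309  1.04271048  0.56991182
  2.450539  ]
```

```bash
python3 - <<'E'
from h import *
move_ptp((.42,.3,.5),rot(1)); move_ptp((.60,-.045,.50),rot(1)); move_gripper(0.04)
print(read_tcp_pos(), read_time_s(), read_wrist_force())
a,d=grab_frame("wrist"); save("wrist",a)
p=pts("wrist",np.ones((480,640),bool),d); np.save("wp.npy",p)
g=p[(p[:,2]>.222)&(p[:,2]<.26)&(abs(p[:,1]+.035)<.09)&(abs(p[:,0]-.64)<.06)]
al=g@ux; la=g@uy
print(len(g),np.percentile(np.c_[al,la,g[:,2]],[2,20,50,80,98],axis=0).round(4))
b=g[(g[:,2]>.235)&(abs(la-np.median(la))<.035)]; print(len(b),cv2.minAreaRect(b[:,:2].astype(np.float32)), np.percentile(b@ux,[1,50,99]),np.percentile(b[:,2],[2,50,90,99]))
print(search_frame("pull","wrist")[:2])
r=cut_out("coin_cover","wrist")
E
```

```text
[ 0.59998655 -0.04485679  0.50008308] 3.9833 [-0.1312752   0.13242198  0.38785983]
2054 [[ 0.6116 -0.2148  0.2262]
 [ 0.6149 -0.1962  0.2432]
 [ 0.6172 -0.1689  0.2454]
 [ 0.6198 -0.1441  0.2464]
 [ 0.6217 -0.1342  0.2474]]
1684 ((0.6403907537460327, -0.02100200578570366), (0.009659340605139732, 0.07009287923574448), 15.001230239868164) [0.61340085 0.6173547  0.62198615] [0.23724373 0.24546979 0.24677826 0.24762172]
[{'box': [323.2, 58.1, 91.0, 302.2], 'confidence': 0.97}]
```

View pics/wrist.png

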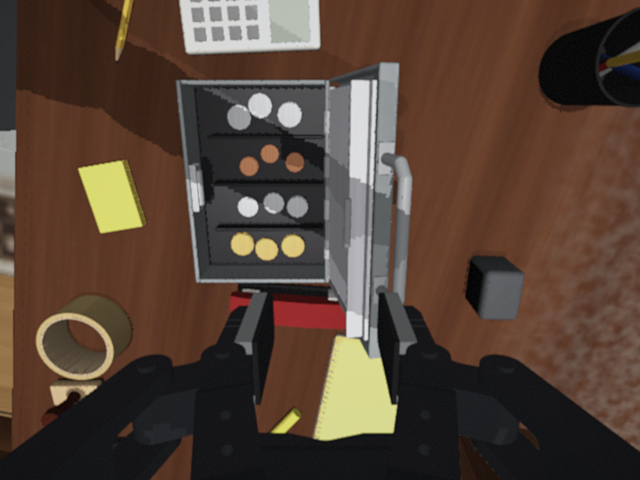

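The wrist view shows the bar running vertically at columns ~397–410, rows 155–300, its lower end hidden by the right finger. The box is nearly aligned with the tool. I'll fit the yaw and hinge from this depth.

```bash
python3 - <<'E'
from h import *
p=np.load("wp.npy")
def fitline(q):  # yaw of a line roughly along uy
    for _ in range(4):
        m=q.mean(0); v=np.linalg.svd(q-m)[2][0]; n=np.array([-v[1],v[0]]); q=q[abs((q-m)@n)<.004]
    v*=np.sign(v[1]); return m,np.degrees(np.arctan2(-v[0],v[1])),len(q)
al=p@ux; la=p@uy
bar=p[(p[:,2]>.238)&(p[:,2]<.26)&(abs(al-.617)<.008)&(la>-.205)&(la<-.15)]
m,y,n=fitline(bar[:,:2]); print("bar",m@ux[:2],y,n)
fr=p[(abs(p[:,2]-.075)<.005)&(abs(al-.437)<.012)&(la>-.26)&(la<-.10)]
m,y,n=fitline(fr[:,:2]); print("front rim",m@ux[:2],y,n,np.percentile(fr@ux,[2,50,98]))
for lo,hi in((.43,.55),):
    rm=p[(abs(p[:,2]-.075)<.005)&(al>.43)&(al<.56)]; print("rim lat",np.percentile(rm@uy,[.5,99.5]))
ld=p[(p[:,2]>.215)&(p[:,2]<.26)&(abs(al-.62)<.05)]
fo=ld[(ld@uy<-.12)&(ld[:,2]>.235)]; print("bar lat",np.percentile(ld[ld[:,2]>.238]@uy,[.5,99.5]))
ed=p[(p[:,2]>.195)&(p[:,2]<.22)&(abs(al-.61)<.03)]; print("lid edge lat",np.percentile(ed@uy,[.5,99.5]))
E
```

```text
bar 0.6175032251353784 13.26610520470018 1209
front rim 0.44061973125290554 13.487483322977345 949 [0.43784456 0.44115532 0.44834141]
rim lat [-0.28127361 -0.08272772]
bar lat [-0.21817017 -0.13551096]
lid edge lat [-0.2804413  -0.08240318]
```

```bash
cat >> h.py <<'E'
HA,HL=.5765,-.182
def bar(th): 
    a=th+.0378; return ux*(HA-.172*np.cos(a))+uy*HL+np.array([0,0,.075+.172*np.sin(a)])
def tcp(th,off=(0,0,0)): return bar(th)+np.array([0,0,.155])+np.array(off)
def arc(a,b,n,v=.08,off=(0,0,0)):
    for t in np.linspace(a,b,n+1)[1:]:
        move_linear(tcp(t,off),v=v); print(round(t,2),np.round(read_wrist_force(),1),round(float(read_opening()),4),round(float(read_grip_force()),1))
E
python3 - <<'E'
from h import *
for t in np.arange(1.76,-.05,-.2): 
    q=solve_ik(tcp(t),rot(1)); print(round(t,2), None if q is None else np.round(q[[3,5]],2))
move_linear(tcp(1.762,(0,0,.06)),rotation=rot(1)); 
hit=move_linear(tcp(1.762),v=.06,until_force=8); print(hit,read_tcp_pos(),tcp(1.762),read_wrist_force())
if not hit:
    move_gripper(0,60); print(read_opening(),read_grip_force(),read_wrist_force(),read_time_s())
a,d=grab_frame("wrist"); save("grip",a)
E
```

```text
1.76 [1.56 0.99]
1.56 [1.65 0.95]
1.36 [1.74 0.9 ]
1.16 [1.84 0.83]
0.96 [1.93 0.76]
0.76 [2.01 0.67]
0.56 [2.09 0.58]
0.36 [2.15 0.48]
0.16 [2.2  0.37]
-0.04 [2.22 0.28]
False [ 0.64115345 -0.03448797  0.39795723] [ 0.6409657  -0.03439389  0.3975096 ] [ 0.31216623  0.61736035 -0.16337814]
0.005197302496392867 58.513789772987366 [1.71419464 1.24658907 2.34361655] 6.2417
```

View pics/grip.png

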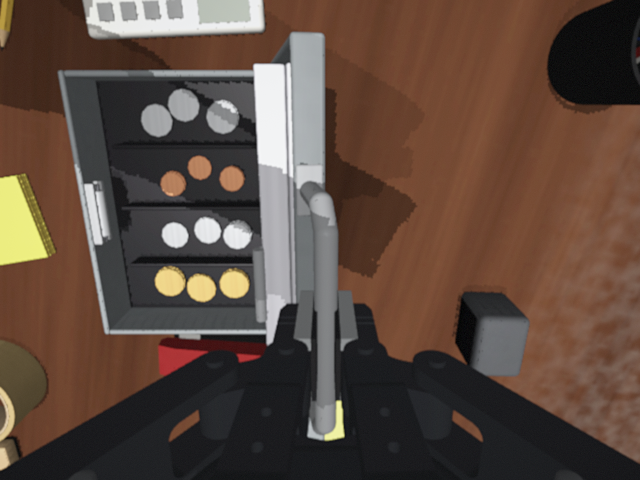

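The picture shows the bar clamped between the pads at about (325,330), near its middle. Next I swing the lid down.

```bash
python3 - <<'E'
from h import *
arc(1.762,0.16,11,v=.09)
print(read_tcp_pos(),tcp(.16),read_time_s())
a,d=grab_frame("scene"); save("mid",a[130:330,220:460].repeat(3,0).repeat(3,1))
E
```

```text
1.62 [2.5 1.3 3.9] 0.0057 58.9
1.47 [1.5 1.  5.4] 0.0059 61.1
1.33 [ 1.3 -0.1  2.8] 0.0056 61.7
1.18 [-2.6  0.6  7.6] 0.0057 61.4
1.03 [-6.6 -1.2 10.5] 0.0057 60.8
0.89 [-5.2 -1.8  6.3] 0.0055 61.3
0.74 [-6.5 -0.9  7.7] 0.0052 61.4
0.6 [-5.8 -1.3  5.2] 0.0057 62.0
0.45 [-6.2 -1.2  2.7] 0.0054 62.6
0.31 [-5.8 -1.5  1.7] 0.0055 63.4
0.16 [-7.  -2.   1.7] 0.0058 63.5
[ 0.43891398 -0.08258414  0.26392933] [ 0.43892844 -0.08252595  0.26380019] 10.9667
```

View pics/mid.png

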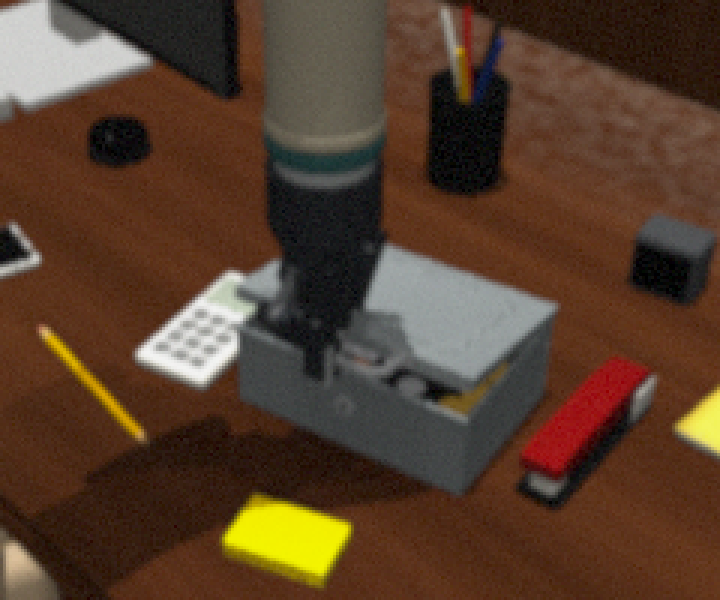

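Nearly shut, with nothing disturbed and the bar still between the pads (crop ~(340,360)). Now I press.

```bash
python3 - <<'E'
from h import *
for t in (.1,.05,.02,0):
    h=move_linear(tcp(t),v=.03,until_force=40); print(t,h,(read_tcp_pos()-tcp(t)).round(4),np.round(read_wrist_force(),1))
for k in range(1,5):
    h=move_linear(tcp(0,(0,0,-.002*k)),v=.02,until_force=30); f=read_wrist_force(); print(k,h,(read_tcp_pos()-tcp(0)).round(4),f.round(1))
    if abs(f[2])>30: break
dwell(.4); print(read_wrist_force().round(1),read_opening(),read_grip_force(),read_time_s())
E
```

```text
0.1 False [-0.0001 -0.      0.0001] [-6.3 -2.7 -0.6]
0.05 False [-0.0002 -0.0001  0.0002] [-7.  -2.5  0.2]
0.02 False [-0.0002 -0.0001  0.0001] [-7.  -1.9 -1.4]
0 False [-0.0003 -0.0001  0.0001] [-6.7 -2.6  0.1]
1 False [-0.0003 -0.0001 -0.0019] [-6.8 -2.3  0.6]
2 False [-0.0005 -0.0002 -0.0035] [-7.6 -3.1  5.8]
3 False [-0.0007 -0.0003 -0.0039] [-10.4  -0.7  29.4]
4 False [-0.0008 -0.0004 -0.0043] [-14.7  -2.7  51.8]
[-14.8  -1.5  51.1] 0.005662263348269989 70.70828676223755 13.9333
```

```bash
python3 - <<'E'
from h import *
a,d=grab_frame("scene"); save("shut",a[190:310,270:430].repeat(5,0).repeat(5,1))
p=pts("scene",np.ones((480,640),bool),d); al=p@ux; la=p@uy
q=p[(al>.46)&(al<.57)&(la<-.20)&(la>-.275)&(p[:,2]>.06)&(p[:,2]<.13)]
for _ in range(4):
    m=q.mean(0); n=np.linalg.svd(q-m)[2][2]; q=q[abs((q-m)@n)<.004]
n*=np.sign(n[2]); print(len(q),m.round(4),"angle",np.arcsin(n@ux),"lat",np.arcsin(n@uy))
E
```

```text
1012 [ 0.5539 -0.113   0.0883] angle 0.003239959061759396 lat -0.0073839243363807835
```

View pics/shut.png

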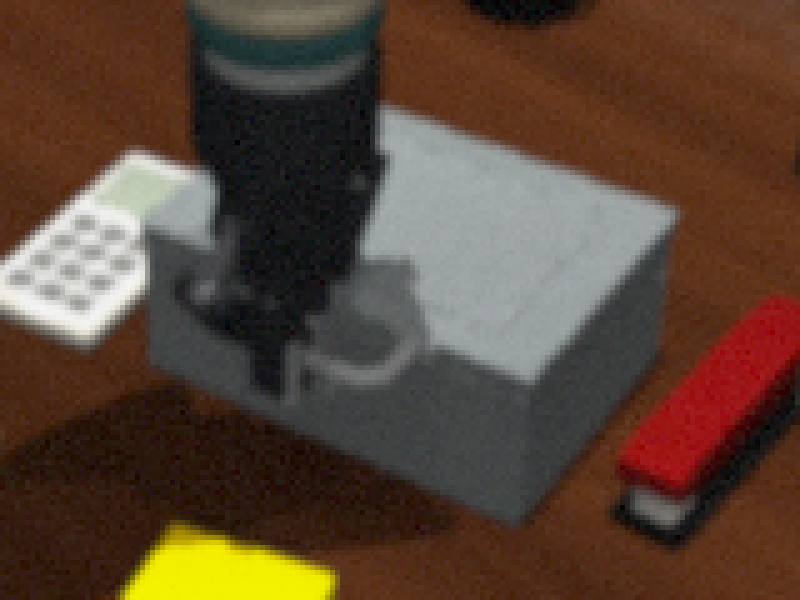

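The lid is shut flush (fitted angle 0.003 rad). It took 50 N at the pull, well past the 10 N snap. Now I lift to 0.4 rad and check the cover.

```bash
python3 - <<'E'
from h import *
arc(0,.4,4,v=.05,off=(0,0,-.003))
print(read_time_s())
a,d=grab_frame("scene"); save("lift",a[170:310,260:430].repeat(4,0).repeat(4,1))
r=cut_out("coin_cover","scene")
for x in r[:1]:
    p=pts("scene",x["mask"],d); print(x["confidence"],x["box"],np.percentile(p,[5,50,95],axis=0).round(3).tolist())
E
```

```text
0.1 [-6.8 -4.  -1.5] 0.006 65.2
0.2 [-7.3 -3.8 -0.6] 0.0057 64.4
0.3 [-6.5 -3.  -0.2] 0.0061 64.3
0.4 [-8.2 -3.5  2.3] 0.0059 63.6
16.05
0.63 [304.0, 224.9, 90.0, 40.9] [[0.467, -0.151, 0.067], [0.501, -0.095, 0.079], [0.555, 0.007, 0.081]]
```

View pics/lift.png

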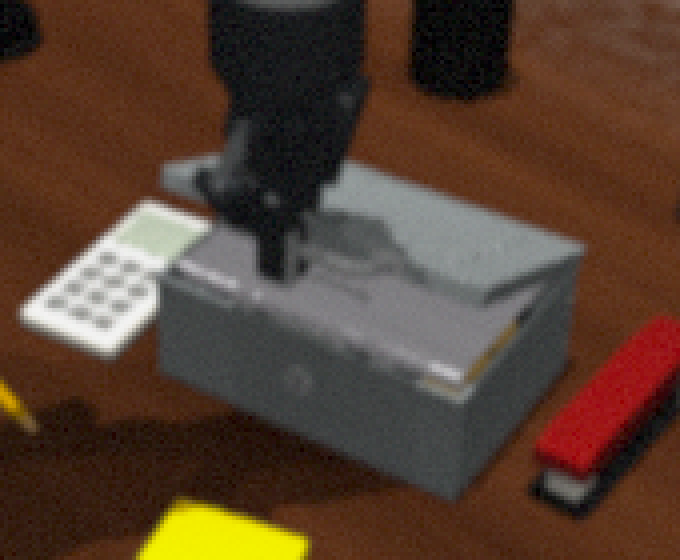

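The coin cover lies shut across the box at z≈0.08 (crop row ~300), and the lid alone has risen. I'll raise it to about 0.9 rad.

```bash
python3 - <<'E'
from h import *
arc(.4,.88,4,v=.06,off=(0,0,-.003))
dwell(.6); print(read_time_s(),read_joint_vel().round(4),read_grip_force())
a,d=grab_frame("scene"); save("final",a[150:310,250:440].repeat(3,0).repeat(3,1))
r=cut_out("coin_cover","scene")
for x in r[:1]:
    p=pts("scene",x["mask"],d); print(x["confidence"],np.percentile(p,[5,50,95],axis=0).round(3).tolist())
p=pts("scene",np.ones((480,640),bool),d); al=p@ux; la=p@uy
q=p[(al>.45)&(al<.57)&(la<-.225)&(la>-.275)&(p[:,2]>.1)&(p[:,2]<.25)]
for _ in range(4):
    m=q.mean(0); n=np.linalg.svd(q-m)[2][2]; q=q[abs((q-m)@n)<.004]
n*=np.sign(n[2]); print(len(q),"lid angle",np.arcsin(abs(n@ux)),n)
E
```

```text
0.52 [-7.5 -2.   0.5] 0.0058 63.5
0.64 [-8.5 -3.1  4.7] 0.006 63.0
0.76 [-11.3  -2.4   9.6] 0.0056 62.6
0.88 [-10.7  -3.6  10.9] 0.0059 62.7
18.7167 [-0.0007  0.0005  0.      0.0006  0.0001 -0.0016 -0.0007] 62.67538547515869
0.85 [[0.474, -0.144, 0.071], [0.53, -0.066, 0.079], [0.596, 0.02, 0.081]]
231 lid angle 0.8265186022170052 [0.71365013 0.1784515  0.67739099]
```

View pics/final.png

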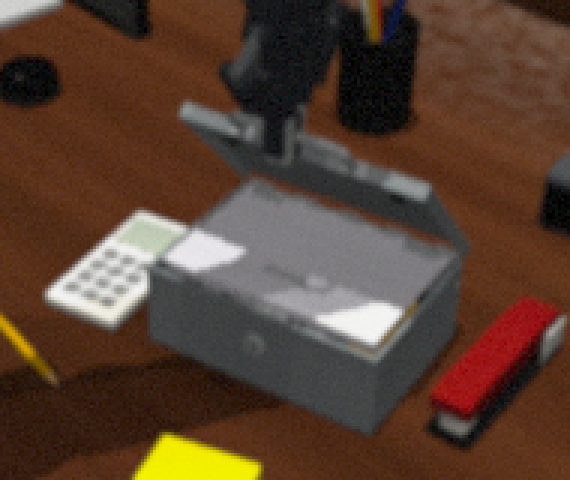

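The lid is held still by the pull at about 0.83 rad (crop ~(280,140)), the coin cover is flat and shut, and the other things haven't moved. I'm handing in.

```bash
python3 -c "
from bench import *
print(job_done())"
```

```text
the job is handed in; nothing more can be done
None
```

The job is handed in: the lid is held still by its pull at about 0.83 rad (47 degrees), the coin cover is shut in its catch, and the other things on the desk looked undisturbed; no verdict came back.

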